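# Gauge the bearing blocks and reject the tight one

### The job

Draw the plug gauge out of its holster by the nose, lay it down, take it again by its handle and, from the robot's side, try its nose in the bore of each of the three bearing blocks on the rack, going from left to right as the robot sees them: push it right in up to the handle where it goes, and just press it against the mouth where it will not enter. Then lay the gauge flat on the apron in front of its holster, clear of the roof, and stand the one block that it would not enter upright in the middle of the empty grey tray, leaving the two good blocks standing in their places. Do not drop or throw a block or knock over the clay crucibles.

Things in the scene. Friction and masses are not known exactly. Their poses are not given: they have to be found in the camera images.
- block_a_centre (a point): one of three steel bearing blocks, alike outside: 36 (x, along the bore) x 44 (y) x 44 (z) mm, 0.3 to 0.5 kg. A round bore runs right through along x: 22 mm wide in two blocks (the 16 mm nose goes in), only 12 mm in the third (the nose stops at its mouth). Which is which is found with the gauge. Point: block centre, on the bore axis, 22 mm above its underside.
- block_b_centre (a point): one of three steel bearing blocks, alike outside: 36 (x, along the bore) x 44 (y) x 44 (z) mm, 0.3 to 0.5 kg. A round bore runs right through along x: 22 mm wide in two blocks (the 16 mm nose goes in), only 12 mm in the third (the nose stops at its mouth). Which is which is found with the gauge. Point: block centre, on the bore axis, 22 mm above its underside.
- block_c_centre (a point): one of three steel bearing blocks, alike outside: 36 (x, along the bore) x 44 (y) x 44 (z) mm, 0.3 to 0.5 kg. A round bore runs right through along x: 22 mm wide in two blocks (the 16 mm nose goes in), only 12 mm in the third (the nose stops at its mouth). Which is which is found with the gauge. Point: block centre, on the bore axis, 22 mm above its underside.
- block_a: the same block as block_a_centre; origin at the centre of its underside, same axes.
- block_b: the same block as block_b_centre; origin at the centre of its underside, same axes.
- block_c: the same block as block_c_centre; origin at the centre of its underside, same axes.
- nest_left (a point): the left-hand (+y side) standing place on the rack as seen from the robot, 22 mm above the plate: the centre of the block standing there at the start (within 3 mm). x points away from the robot along the bore, y along the rack. Any of the three blocks can stand here.
- nest_middle (a point): the middle standing place on the rack as seen from the robot, 22 mm above the plate: the centre of the block standing there at the start (within 3 mm). x points away from the robot along the bore, y along the rack. Any of the three blocks can stand here.
- nest_right (a point): the right-hand (-y side) standing place on the rack as seen from the robot, 22 mm above the plate: the centre of the block standing there at the start (within 3 mm). x points away from the robot along the bore, y along the rack. Any of the three blocks can stand here.
- rack: fixed aluminium plate carrying the blocks: 62 (x) x 270 (y) mm, top 14 mm above the table, three places 95 mm apart. 1.5 mm behind each block's far (+x) face two steel posts, 8 mm thick, 36 mm high, 32 mm apart, stop it from being pushed back; near side and top are open. Origin under the middle place.
- gauge: The gauge lies along its x axis: a square aluminium handle 24 x 24 x 80 mm, then towards +x a round steel nose of 16 mm diameter, 36 mm long, its last 6 mm tapering to 10 mm; about 0.16 kg. The handle's end face is the shoulder that stops against the block. Origin at the centre of the handle's underside. At the start it is in the holster, only the nose sticking out on to the apron.
- gauge_handle (a point): centre of the gauge's handle (axis of the gauge, 12 mm above its underside, 76 mm behind the tip). At the start it is under the holster's roof, where it cannot be gripped.
- gauge_nose (a point): a point on the gauge's axis 60 mm in front of the handle's centre, 20 mm in front of the shoulder and 16 mm behind the tip: where to pinch the nose.
- gauge_tip (a point): the tip of the gauge's nose, on its axis; x points out along the nose.
- apron (a point): centre of the free part (apron) of the holster's wooden base, on its upper face 6 mm above the table. x points the way the gauge is drawn out. The roof ends 65 mm behind this point (-x), the base ends 95 mm in front of it.
- holster: fixed wooden holster: base 250 (x) x 75 (y) x 6 mm, origin at the centre of its underside; over its -x end a roofed channel 53 mm wide, 43 mm high over the table, from x -125 to -35 mm, closed behind, 28.6 wide x 29 mm high inside. The gauge is drawn straight out along +x by its nose; drawn 110 mm, the handle lies clear of the roof.
- tray: grey open reject tray, 160 x 160 mm, 30 mm high, walls 4 mm, fixed; origin at the centre of its underside, inner floor about 4 mm above. It is the only empty tray.
- crucible_1: clay crucible standing upright, 70 mm across the rim, 85 mm high; origin at the centre of its foot. A bystander.
- crucible_2: a second clay crucible, the same as crucible_1. A bystander.
There are look-alikes about, which are no part of the job. What is shaped like the tray but red is not meant.

How it is judged:
By the outcome, as a careful person would: the job done as asked, in the order asked, and still so for the second after the job is handed in, with the robot touching nothing.
It also fails if it takes over 72 s, if anything falls off the work surface, if the arm or the gripper's body presses on something with over 40 N, if the wrist force passes 120 N, or if a joint passes its speed limit or range.

### The arm

A 7-joint arm with a two-finger parallel gripper is mounted at the origin on the work surface. World frame = base frame: x ahead of the robot, y to its left, z up, the work surface at z = 0. Lengths are in mm, angles in rad, forces in N, time in s.
With the tool pointing down it reaches from about 400 to 875 mm from the base axis. Payload 19.3 kg.
Tool frame: the origin (TCP) lies at the very end of the fingers, on their centre line; the grasp point (between the pads) lies 19 mm behind it (grip_point_offset is the z of the grasp point in the tool frame, in mm); z points along the fingers, x is the direction in which the jaws open and shut, and the axes are right-handed (so a half turn about z gives the same grasp; the last joint's range is limited). The gripper opens to 85 mm and grips with 20 to 120 N. Pads are 22 mm wide; open, the fingers measure 114 mm over their backs; the gripper's body (76 mm by 85 mm) begins 54 mm behind the grasp point. The pads swing forward as they close: fully open they stand 13 mm farther back than shut.
Start: joints at [-1.293, 0.521, -0.036, 1.599, 0.021, 1.021, -0.113], TCP at [213.037, 587.563, 231.291] pointing down, gripper open.
Joint ranges: [-2.91, 2.91], [-0.3, 2.13], [-1.5, 1.42], [0.17, 2.43], [-1.26, 4.41], [0.16, 1.93], [-2.52, 2.52]. Speed limits (rad/s): [1.89, 1.89, 2.39, 2.39, 3.01, 3.01, 3.01].

### API

Orientations are given as a 3x3 rotation matrix whose columns are the frame's x, y, z axes.
In Python, from workcell import movep, movel, goto_joints, open_gripper, clamp, wait, inverse_kinematics, read_state, camera, PlanningError, finish_job, grip_point_offset gives the robot as it stands. Calls block until the motion is done:
- movep(position, orientation): joint-space move of the TCP to a pose.
- movel(position, frame=None, max_speed=150, guard=None): straight line of the TCP; frame=None keeps the orientation; max_speed is the mean speed in mm/s. With guard (N) it stops when the force on the tool has changed by that much, and returns True; else False.
- goto_joints(angles): joint-space move.
- open_gripper() and clamp(): open the fingers fully, or close them until they stop; the grip force is fixed at half the most.
- wait(seconds).
- inverse_kinematics(position, orientation): joint angles nearest the present ones, or None.
- read_state(): the state.
- camera(name): name is "side" or "top"; returns a dict with "image" (480x640x3 uint8, blue, green, red), "range_z" (480x640 float32, mm along the optical axis (not along the pixel's ray), 0 where there is no reading), "fx", "fy", "cx", "cy" (pixels), "cam_to_world" (4x4, takes a point from camera to world coordinates). Camera axes: x right, y up, looking along -z (the intrinsics and any distortion apply to the point x, -y, -z); pixel columns grow to the right and rows downward; lengths in mm; the calibration is good to about 2 mm. A picture is of the moment at which its call begins.
A pose or a line that the arm cannot do raises PlanningError and nothing moves.
- finish_job(): hands the job in, once; it reports no verdict.
The state is a dict: "time": time; "qpos": joint angles; "qvel": joint speeds; "joint_efforts": joint torques, N m; "eef_pos": TCP position; "tool_rot": TCP orientation; "ft_force": force on the tool from outside, world axes, zero at the start; "torque": the same for the moment, N m; "finger_gap": finger opening in mm.
Only numpy, scipy, OpenCV 4.12 (cv2) and the standard library are available. Lean on these libraries where they do the work, as an engineer would, in place of code of your own. Each camera call takes 0.05 s, during which the arm holds its last target.

## Working session

There is one attempt and no reset: what is moved stays moved. The work goes in short steps, each a Python script; the robot and the scene stay as the last script left them, time stands still between calls to the robot, and variables do not carry over. Pictures are saved under pics/ and viewed, and the job is handed in when it is done.

```bash
ls; mkdir -p pics; python3 - <<'E'
from workcell import *
import cv2,numpy as np,pickle
s=read_state();print(s['time'],s['eef_pos'],s['finger_gap'],s['ft_force'],grip_point_offset)
for n in('top','side'):
    c=camera(n);cv2.imwrite(f'pics/{n}0.png',c['image']);pickle.dump(c,open(f'pics/{n}0.pkl','wb'))
    print({k:c[k] for k in c if k not in('image','range_z')}, (c['range_z']>0).mean())
E
```

```text
pics
0.0 [212.9164171  587.27490415 230.73644825] 85.49341375894498 [-0.16894774 -0.35282631 -0.63183925] -18.700000000000003
{'fx': 440.15249600591875, 'fy': 440.15249600591875, 'cx': 317.8185501465277, 'cy': 238.7400013618646, 'cam_to_world': array([[-1.03022239e-02,  9.96169682e-01, -8.68321897e-02,
         4.01838809e+02],
       [-9.99827296e-01, -8.91886124e-03,  1.63043858e-02,
         1.24470408e+02],
       [ 1.54674905e-02,  8.69851648e-02,  9.96089523e-01,
         9.96138868e+02],
       [ 0.00000000e+00,  0.00000000e+00,  0.00000000e+00,
         1.00000000e+00]])} 0.9960026041666666
{'fx': 599.1917762659526, 'fy': 599.1917762659526, 'cx': 322.3559315658674, 'cy': 242.60477790515426, 'cam_to_world': array([[ 9.13040735e-01,  2.25309792e-01, -3.39988402e-01,
        -5.03878083e+01],
       [-4.07847468e-01,  4.95904242e-01, -7.66641654e-01,
        -1.04880540e+03],
       [-4.13018079e-03,  8.38638469e-01,  5.44672801e-01,
         8.76367440e+02],
       [ 0.00000000e+00,  0.00000000e+00,  0.00000000e+00,
         1.00000000e+00]])} 0.9927376302083334
```

View pics/top0.png

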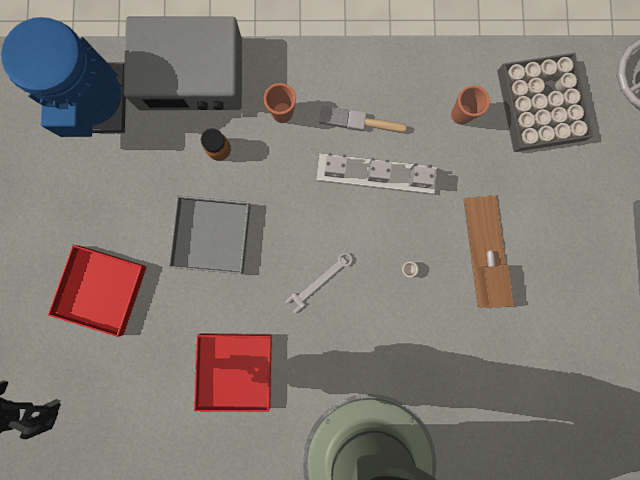

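View pics/side0.png

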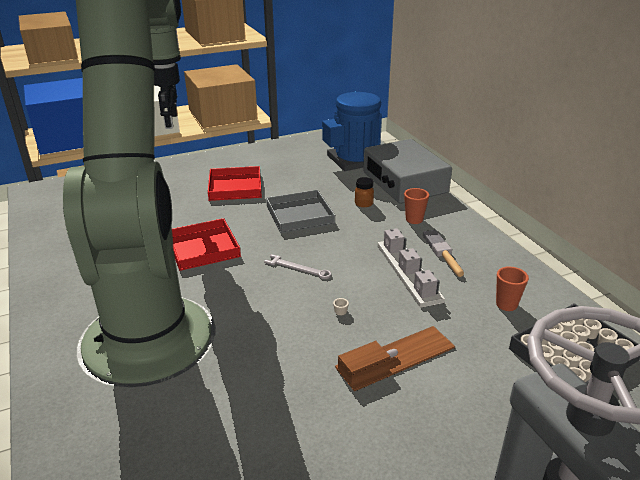

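The top view shows the rack with three blocks around (380,170), the holster around (490,250) with the nose at about (491,258), and the grey tray at (212,235). Crucibles stand at (280,102) and (471,104). I'll measure these next.

```bash
cat > h.py <<'E'
import numpy as np,cv2,pickle
def world(c,u,v,d=None):
    u=np.asarray(u,float);v=np.asarray(v,float)
    if d is None: d=c['range_z'][v.astype(int),u.astype(int)]
    p=np.stack([(u-c['cx'])/c['fx']*d,-(v-c['cy'])/c['fy']*d,-d*np.ones_like(u),np.ones_like(u)],-1)
    return (p@c['cam_to_world'].T)[...,:3]
def cloud(c):
    v,u=np.mgrid[0:480,0:640]
    return world(c,u,v,c['range_z'])
def plane(c,u,v,z):
    o=c['cam_to_world'][:3,3];a=world(c,u,v,np.ones_like(np.asarray(u,float)))-o
    t=(z-o[2])/a[...,2]
    return o+a*t[...,None]
def proj(c,P):
    P=np.atleast_2d(np.asarray(P,float));q=(np.c_[P,np.ones(len(P))]@np.linalg.inv(c['cam_to_world']).T)[:,:3]
    return np.c_[c['cx']+c['fx']*q[:,0]/-q[:,2], c['cy']+c['fy']*(-q[:,1])/-q[:,2]]
E
python3 - <<'E'
from h import *
t=pickle.load(open('pics/top0.pkl','rb'));s=pickle.load(open('pics/side0.pkl','rb'))
for c in(t,s):
    W=cloud(c)
    m=(c['range_z']>0)&(abs(W[...,2])<15)
    print('table z',np.percentile(W[...,2][m],[5,25,50,75,95]))
W=cloud(t)
def reg(u0,u1,v0,v1,zl,zh,name):
    P=W[v0:v1,u0:u1].reshape(-1,3);m=(P[:,2]>zl)&(P[:,2]<zh);P=P[m]
    r=cv2.minAreaRect(P[:,:2].astype(np.float32));print(name,len(P),np.median(P,0).round(1),r)
reg(310,350,145,190,50,70,'L');reg(355,400,145,190,50,70,'M');reg(402,445,145,200,50,70,'R')
reg(300,450,140,205,9,19,'rack');reg(455,520,190,320,35,50,'roof');reg(455,520,190,320,3,50,'holster')
reg(480,500,245,266,10,30,'nose');reg(160,260,190,280,20,40,'tray');reg(260,300,80,130,75,95,'cr1');reg(445,492,80,130,75,95,'cr2')
reg(395,425,255,285,10,60,'cup')
cv2.imwrite('pics/c1.png',cv2.resize(t['image'][140:215,305:455],None,fx=5,fy=5,interpolation=2))
cv2.imwrite('pics/c2.png',cv2.resize(t['image'][190:312,450:530],None,fx=5,fy=4.9,interpolation=2))
cv2.imwrite('pics/c3.png',cv2.resize(s['image'][220:400,320:480],None,fx=4.5,fy=3.3,interpolation=2))
cv2.imwrite('pics/c3.png',cv2.resize(s['image'][220:400,320:520],None,fx=3.3,fy=3.3,interpolation=2))
E
```

```text
table z [-3.43760725 -1.59766957 -0.25996656  1.22087855  5.07705907]
table z [-3.24689664 -1.15763305  0.17920669  1.66357524  7.30828311]
L 350 [646.4  70.1  57. ] ((649.7728271484375, 69.47305297851562), (43.82455825805664, 43.6709098815918), 82.64501190185547)
M 356 [634.5 -27.4  57.2] ((638.187255859375, -28.099613189697266), (44.398887634277344, 44.04096984863281), 83.27379608154297)
R 365 [ 621.3 -121.1   57.1] ((625.0007934570312, -122.10774230957031), (44.99728012084961, 44.26176834106445), 81.89128112792969)
rack 1815 [631.1  -4.2  13.3] ((636.6327514648438, -26.610427856445312), (270.7569885253906, 63.54423141479492), 82.68199157714844)
roof 1042 [ 378.7 -280.2   42.6] ((379.13360595703125, -281.6001892089844), (90.4218521118164, 55.2135124206543), 5.491307735443115)
holster 3719 [ 446.8 -269.5    7. ] ((451.88623046875, -275.1629333496094), (145.1747283935547, 295.8035583496094), 87.70858764648438)
nose 115 [ 440.3 -273.3   23.5] ((441.2677917480469, -274.78082275390625), (34.40718460083008, 15.440242767333984), 4.3982014656066895)
tray 664 [504.7 360.1  28.5] ((498.8432312011719, 349.69976806640625), (161.24635314941406, 160.01620483398438), 84.19975280761719)
cr1 330 [790.4 189.4  83.1] ((784.3768920898438, 188.43682861328125), (68.63919830322266, 66.48676300048828), 1.0879656076431274)
cr2 354 [ 781.2 -229.2   82.7] ((778.1937255859375, -227.9184112548828), (68.19385528564453, 68.04578399658203), 25.249731063842773)
cup 159 [419.6 -95.7  23.2] ((417.92279052734375, -92.8355941772461), (33.73242950439453, 33.79020690917969), 54.81770706176758)
```

```bash
python3 - <<'E'
import cv2,numpy as np
a=cv2.imread('pics/c2.png');b=cv2.imread('pics/c1.png')
print(a.shape,b.shape)
E
```

```text
(598, 400, 3) (375, 750, 3)
```

View pics/c1.png

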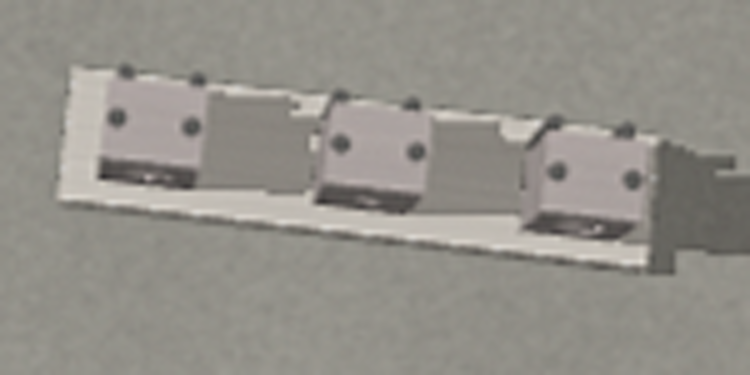

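View pics/c2.png

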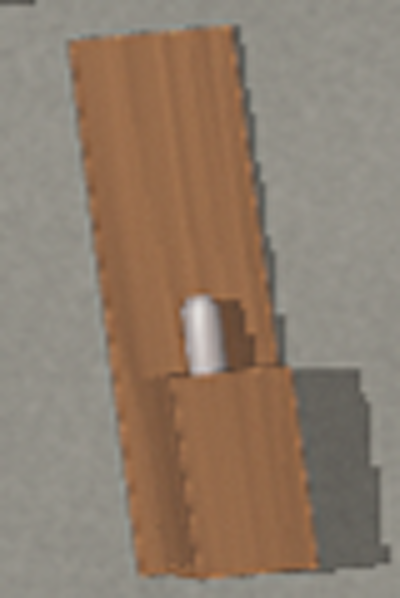

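View pics/c3.png

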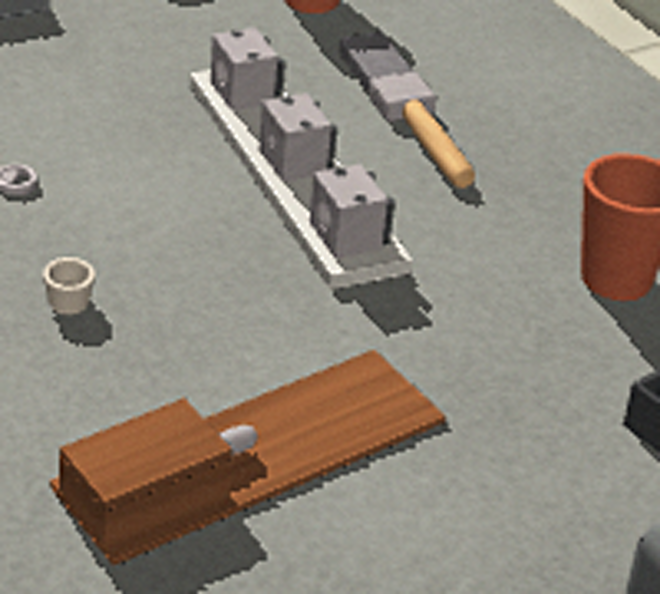

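The crops show three blocks on the rack, with posts behind them and bores facing the robot. The gauge nose sticks about 34 mm out from under the holster roof. Now to refine the edges and check that the poses are reachable.

```bash
python3 - <<'E'
from h import *
from workcell import *
t=pickle.load(open('pics/top0.pkl','rb'));s=pickle.load(open('pics/side0.pkl','rb'))
# upscaled masks -> rays onto plane -> rect
def hsvmask(c,lo,hi,k=4):
    im=cv2.resize(c['image'],None,fx=k,fy=k,interpolation=cv2.INTER_CUBIC)
    return cv2.inRange(cv2.cvtColor(im,cv2.COLOR_BGR2HSV),lo,hi)
def show(c,u,v):print(u,v,cv2.cvtColor(c['image'][v:v+1,u:u+1],cv2.COLOR_BGR2HSV)[0,0])
for p in[(337,158),(381,170),(425,180),(352,165),(321,165),(490,255),(480,220),(335,174),(336,162)]:show(t,*p)
print('side')
for p in[(394,232),(409,255),(426,275),(410,262),(386,240)]:show(s,*p)
print(read_state()['tool_rot'].round(3))
E
```

```text
337 158 [  3  15 173]
381 170 [  5  17 170]
425 180 [  5  18 170]
352 165 [ 19  20 138]
321 165 [ 18  16 192]
490 255 [ 13  11 211]
480 220 [ 13 125 149]
335 174 [ 10  20 112]
336 162 [  5  17 169]
side
394 232 [  0  13 189]
409 255 [  9  18 188]
426 275 [  3  15 188]
410 262 [177  19 120]
386 240 [  3  18 130]
[[ 0.341  0.94  -0.   ]
 [ 0.94  -0.341 -0.001]
 [-0.001  0.    -1.   ]]
```

```bash
cat >> h.py <<'E'
def blob(c,roi,fn,z,k=4,save=None):
    u0,u1,v0,v1=roi
    im=cv2.resize(c['image'][v0:v1,u0:u1],None,fx=k,fy=k,interpolation=cv2.INTER_CUBIC)
    m=fn(cv2.GaussianBlur(im,(0,0),2).astype(int)).astype(np.uint8)*255
    m=cv2.morphologyEx(m,cv2.MORPH_CLOSE,np.ones((5*k//2+11,)*2));m=cv2.morphologyEx(m,cv2.MORPH_OPEN,np.ones((15,15)))
    cs,_=cv2.findContours(m,0,cv2.CHAIN_APPROX_NONE)
    ct=max(cs,key=cv2.contourArea)[:,0].astype(float)
    if save is not None:
        o=im.copy();cv2.drawContours(o,cs,-1,(0,255,0),1);cv2.imwrite(save,o)
    P=plane(c,(ct[:,0]+.5)/k-.5+u0,(ct[:,1]+.5)/k-.5+v0,z)
    return P[:,:2],cv2.minAreaRect(P[:,:2].astype(np.float32))
E
python3 - <<'E'
from h import *
t=pickle.load(open('pics/top0.pkl','rb'));s=pickle.load(open('pics/side0.pkl','rb'))
blk=lambda i:(i[...,2]-i[...,1]>=4)&(i[...,2]-i[...,1]<14)&(i[...,2]>150)&(i[...,1]-i[...,0]<8)
for n,r in dict(L=(322,352,146,184),M=(364,398,150,188),R=(408,440,155,192)).items():
    print(n,blob(t,r,lambda i:(i[...,1]-i[...,0]<5.5)&(i[...,2]>146)&(i[...,2]<186),58,6,f'pics/b{n}.png')[1])
for n,r in dict(L=(382,408,225,255),M=(396,424,244,275),R=(412,442,266,298)).items():
    print(n,blob(s,r,lambda i:i[...,2]>165,58,6,f'pics/s{n}.png')[1])
wood=lambda i:(i[...,2]-i[...,0]>40)
# apron: right part beyond roof
for c,r,nm in((t,(455,520,190,315),'t'),(s,(330,465,320,390),'s')):
    P,rc=blob(c,r,wood,6,4,f'pics/hol{nm}.png');print('hol',rc)
    u=P
nose=lambda i:(i[...,2]-i[...,0]<30)&(i[...,2]>165)
print('nose',blob(t,(480,502,245,267),nose,18,6,'pics/nt.png')[1]); 
print('noses',blob(s,(380,402,340,365),nose,18,6,'pics/ns.png')[1]);
ims=[cv2.resize(cv2.imread('pics/'+x+'.png'),(200,200)) for x in('bL','bM','bR','nt','sL','sM','sR','ns')]
cv2.imwrite('pics/m1.png',np.vstack([np.hstack(ims[:4]),np.hstack(ims[4:])]))
E
```

```text
L ((646.2606811523438, 68.41439819335938), (45.50547409057617, 38.53785705566406), 83.10354614257812)
M ((634.4935913085938, -26.945701599121094), (50.29554748535156, 36.85276794433594), 84.58582305908203)
R ((619.1221313476562, -117.14492797851562), (59.378753662109375, 46.13314437866211), 88.389892578125)
L ((646.2926025390625, 68.04736328125), (45.301734924316406, 36.70554733276367), 81.40557098388672)
M ((634.36083984375, -27.974136352539062), (48.42575454711914, 36.55734634399414), 82.55653381347656)
R ((621.7042846679688, -122.58614349365234), (49.928070068359375, 40.09056854248047), 73.77068328857422)
hol ((456.43414306640625, -277.1669921875), (254.09381103515625, 82.30021667480469), 5.100098133087158)
hol ((454.1254577636719, -269.7505798339844), (254.2708282470703, 105.62029266357422), 5.128203868865967)
nose ((439.1551208496094, -275.868408203125), (11.551669120788574, 35.02602767944336), 89.46612548828125)Traceback (most recent call last):
  File "<stdin>", line 15, in <module>
  File "h.py", line 23, in blob
    ct=max(cs,key=cv2.contourArea)[:,0].astype(float)
       ~~~^^^^^^^^^^^^^^^^^^^^^^^^
ValueError: max() iterable argument is empty
```

View pics/holt.png

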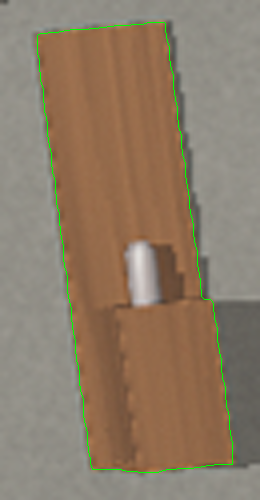

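```bash
python3 - <<'E'
from h import *
t=pickle.load(open('pics/top0.pkl','rb'));s=pickle.load(open('pics/side0.pkl','rb'))
a=np.radians(-7.35);X=np.array([np.cos(a),np.sin(a)]);Y=np.array([-X[1],X[0]])
O=np.array([636.6,-26.6])
for nm,c in(('t',t),('s',s)):
    W=cloud(c).reshape(-1,3);W=np.nan_to_num(W)
    # resolved in rack coords; use image rays on plane z=58 for lateral, depth only as classifier
    v,u=np.mgrid[0:480,0:640];Q=plane(c,u,v,58.)[...,:2].reshape(-1,2)
    for k,n in((1,'L'),(0,'M'),(-1,'R')):
        C=O+95*k*Y;d=Q-C;x=d@X;y=d@Y
        m=(abs(x)<35)&(abs(y)<45)&(W[:,2]>52.5)&(W[:,2]<64)
        # robust extents: per-row edges
        xe=x[m];ye=y[m]
        print(nm,n,m.sum(),'mean',xe.mean().round(2),ye.mean().round(2),'pct',np.percentile(xe,[2,98]).round(1),np.percentile(ye,[2,98]).round(1), 'meanz',W[m,2].mean().round(1))
for nm,c,r in(('t',t,(310,450,145,200)),('s',s,(375,445,222,312))):
    u0,u1,v0,v1=r;k=5
    im=cv2.resize(c['image'][v0:v1,u0:u1],None,fx=k,fy=k,interpolation=2)
    for kk in(1,0,-1):
        C=O+95*kk*Y
        P=[list(C+sx*18*X+sy*22*Y)+[58] for sx,sy in((-1,-1),(-1,1),(1,1),(1,-1))]
        p=(proj(c,P)-[u0,v0]+.5)*k-.5
        cv2.polylines(im,[p.astype(int)],True,(0,0,255),1)
    cv2.imwrite(f'pics/ov{nm}.png',im)
E
```

```text
t L 337 mean -2.76 2.0 pct [-20.5  15. ] [-19.1  23. ] meanz 57.1
t M 339 mean -2.27 -1.06 pct [-19.9  15.6] [-22.2  20. ] meanz 57.3
t R 344 mean -3.24 -0.79 pct [-21.   14.6] [-22.2  20.5] meanz 57.3
s L 164 mean -4.59 -4.46 pct [-24.   14.2] [-28.9  20.8] meanz 57.4
s M 187 mean -3.98 -7.21 pct [-22.7  14.8] [-31.2  17.6] meanz 57.6
s R 226 mean -5.4 -7.68 pct [-24.6  13.6] [-32.9  17. ] meanz 57.3
```

View pics/ovt.png

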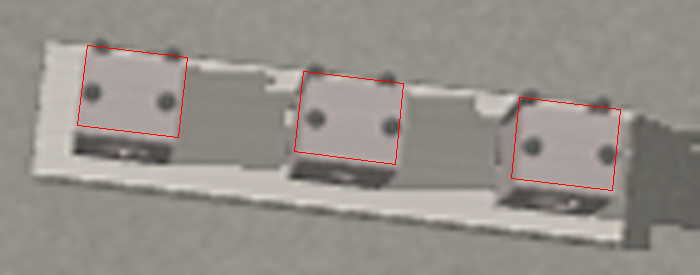

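View pics/ovs.png

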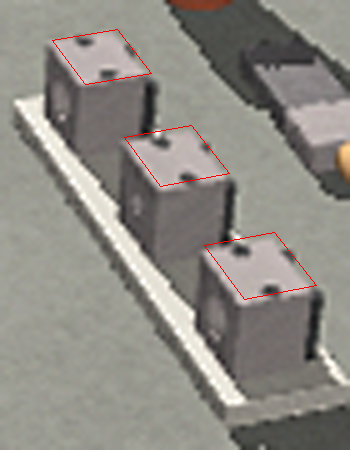

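```bash
python3 - <<'E'
from h import *
t=pickle.load(open('pics/top0.pkl','rb'));s=pickle.load(open('pics/side0.pkl','rb'))
a=np.radians(-7.35);X=np.array([np.cos(a),np.sin(a)]);Y=np.array([-X[1],X[0]]);O=np.array([636.6,-26.6])
def holes(c,roi,nm):
    u0,u1,v0,v1=roi;k=8
    g=cv2.cvtColor(c['image'][v0:v1,u0:u1],cv2.COLOR_BGR2GRAY);g=cv2.resize(g,None,fx=k,fy=k,interpolation=cv2.INTER_CUBIC)
    bh=cv2.morphologyEx(g,cv2.MORPH_BLACKHAT,cv2.getStructuringElement(2,(41,41)))
    m=(bh>30).astype(np.uint8);n,l,st,ce=cv2.connectedComponentsWithStats(m)
    for i in range(1,n):
        w=(l==i)*bh.astype(float);
        if st[i,4]<150 or st[i,4]>2500: continue
        yy,xx=np.mgrid[0:g.shape[0],0:g.shape[1]];cx,cy=(w*xx).sum()/w.sum(),(w*yy).sum()/w.sum()
        px=(cx+.5)/k-.5+u0,(cy+.5)/k-.5+v0
        P=plane(c,*px,58.)[:2]
        print(nm,np.round(px,1),st[i,4],'P',P.round(1),'rack',((P-O)@X).round(1),((P-O)@Y).round(1))
holes(t,(318,442,148,195),'t');holes(s,(378,442,222,290),'s')
E
```

```text
t [329.9 153.8] 448 P [668.9  80.9] rack 18.3 110.7
t [318. 157.] 477 P [662.  106.9] rack 8.1 135.7
t [344.2 155.5] 452 P [665.1  49.8] rack 18.5 79.4
t [370.4 161.7] 1388 P [650.9  -7.1] rack 11.7 21.2
t [363.4 160.5] 284 P [653.8   8.1] rack 12.6 36.6
t [387.  160.5] 505 P [653.4 -43.4] rack 18.8 -14.5
t [328.  163.1] 795 P [648.4  85.4] rack -2.6 112.6
t [413.7 165.6] 1288 P [ 641.7 -101.5] rack 14.7 -73.6
t [342.8 165. ] 748 P [644.1  53. ] rack -2.8 79.9
t [429.6 165.8] 712 P [ 641.1 -136.2] rack 18.5 -108.2
t [372.7 168.3] 807 P [636.2 -11.8] rack -2.3 14.6
t [387.8 170. ] 742 P [632.4 -44.7] rack -1.9 -18.5
t [416.1 173.9] 787 P [ 623.2 -106.2] rack -3.1 -80.6
t [431.2 175.6] 858 P [ 619.4 -139. ] rack -2.7 -113.7
t [322.9 181. ] 213 P [608.9  96.9] rack -43.2 118.9
t [330.9 181.9] 407 P [606.8  79.5] rack -43.1 101.5
t [339.5 183. ] 317 P [604.5  60.8] rack -43.1 82.6
t [352.1 184.4] 959 P [601.1  33.6] rack -43.0 55.2
t [369.  186.4] 1049 P [596.5  -2.8] rack -42.8 18.4
t [382.2 187.9] 465 P [592.9 -31.4] rack -42.7 -10.4
t [395.2 189.4] 948 P [589.4 -59.6] rack -42.6 -38.8
[... 308 characters left out ...]
ck 105.7 59.4
s [424.  235.9] 325 P [709.1  24.7] rack 65.3 60.1
s [396.1 236.3] 446 P [643.4  52.2] rack -3.3 79.1
s [415.8 251. ] 228 P [653.5 -26.3] rack 16.7 2.5
s [400.4 254.2] 499 P [612.2 -22.6] rack -24.7 0.8
s [412.  257.1] 498 P [631.4 -45.2] rack -2.8 -19.1
s [440.  259.1] 219 P [688.  -80.3] rack 57.9 -46.6
s [404.5 260.5] 636 P [607.6 -50. ] rack -25.8 -26.9
s [399.7 264. ] 1067 P [589.5 -58.1] rack -42.7 -37.3
s [404.  271.5] 336 P [583.4 -88.5] rack -44.8 -68.2
s [432.4 272.6] 373 P [ 641.2 -119.5] rack 16.4 -91.6
s [428.7 279.6] 621 P [ 618.4 -139.5] rack -3.6 -114.3
s [437.5 284.3] 1572 P [ 627.  -162.6] rack 7.9 -136.2
s [420.2 288.6] 257 P [ 582.8 -160.5] rack -36.2 -139.7
```

```bash
python3 - <<'E'
from h import *
t=pickle.load(open('pics/top0.pkl','rb'));s=pickle.load(open('pics/side0.pkl','rb'))
k=4
def edges(c,fn,rows,cols,z):
    L=[];R=[]
    for v in rows:
        row=fn(c['image'][v,cols[0]:cols[1]].astype(float))
        uu=np.linspace(0,len(row)-1,len(row)*8);r=np.interp(uu,np.arange(len(row)),row);i=np.where(r>0)[0]
        if len(i): L.append(plane(c,uu[i[0]]+cols[0],float(v),z)[:2]);R.append(plane(c,uu[i[-1]]+cols[0],float(v),z)[:2])
    return np.array(L),np.array(R)
def fit(P):
    vx,vy,x,y=cv2.fitLine(P.astype(np.float32),cv2.DIST_HUBER,0,.01,.01).ravel()
    if vx<0: vx,vy=-vx,-vy
    return np.degrees(np.arctan2(vy,vx)),y+(440-x)*vy/vx
wood=lambda p:(p[:,2]-p[:,0])-40
L,R=edges(t,wood,range(200,260),(455,515),6.);print('apron edges angle,y@440',fit(L),fit(R))
nose=lambda p:170-1.0*(p[:,2]-p[:,0])*3-0*p[:,0]-60
nose=lambda p:33-(p[:,2]-p[:,0])
L,R=edges(t,nose,range(252,264),(483,498),18.);print('nose',fit(L),fit(R));print(L.round(1)[:,1],R.round(1)[:,1])
# roof edges at z=43
W=cloud(t);v,u=np.mgrid[0:480,0:640]
m=(W[...,2]>38)&(W[...,2]<48)&(u>455)&(u<520)&(v>190)&(v<320)
Q=plane(t,u,v,43.)[...,:2][m];print('roof',cv2.minAreaRect(Q.astype(np.float32)))
# nose by depth: lateral mean
m=(W[...,2]>12)&(W[...,2]<30)&(u>482)&(u<499)&(v>245)&(v<264)
Q=plane(t,u,v,22.)[...,:2][m];print('nose',cv2.minAreaRect(Q.astype(np.float32)),Q.mean(0))
#side
sm=s['image'][335:370,375:410];print(s['image'][345:362,392].tolist())
cv2.imwrite('pics/ns.png',cv2.resize(sm,None,fx=14,fy=14,interpolation=cv2.INTER_NEAREST))
E
```

```text
apron edges angle,y@440 (np.float32(5.1723623), np.float32(-238.01062)) (np.float32(5.099239), np.float32(-313.89923))
nose (np.float32(3.2479258), np.float32(-268.56012)) (np.float32(4.699437), np.float32(-285.85864))
[-268.4 -267.2 -267.4 -268.6 -268.5 -268.4 -268.6 -268.8 -268.7 -268.6
 -269.  -269.9] [-284.5 -285.  -284.9 -285.3 -285.2 -285.9 -286.1 -286.2 -286.1 -286.3
 -286.7 -286.6]
roof ((379.1739807128906, -280.2101745605469), (89.82904052734375, 54.638092041015625), 5.10958194732666)
nose ((443.34490966796875, -274.18701171875), (30.135204315185547, 16.555316925048828), 5.618322372436523) [ 442.92835907 -274.29846344]
[[54, 88, 141], [54, 91, 144], [54, 92, 153], [48, 90, 155], [199, 200, 202], [188, 188, 194], [159, 159, 172], [134, 134, 144], [119, 121, 127], [113, 114, 122], [110, 111, 118], [112, 109, 111], [73, 93, 124], [36, 56, 88], [32, 51, 83], [30, 47, 77], [32, 49, 75]]
```

View pics/ns.png

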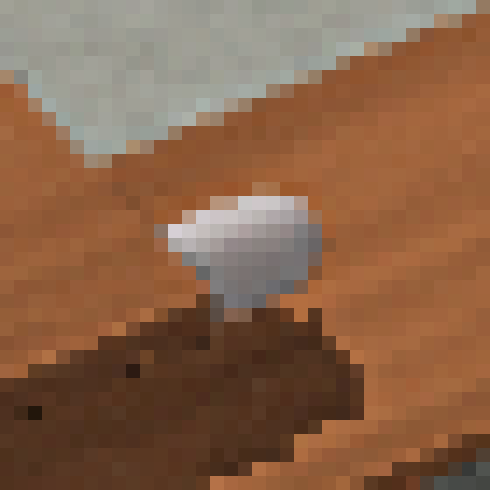

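```bash
cat >> h.py <<'E'
def Rz(deg):
    a=np.radians(deg);c,s=np.cos(a),np.sin(a)
    return np.array([[-s,c,0],[c,s,0],[0,0,-1.]])
HA=5.1
HX=np.array([np.cos(np.radians(HA)),np.sin(np.radians(HA)),0]);
def hol(x,z):  # point on holster axis at world x
    return np.array([x,-275.5+(x-440)*np.tan(np.radians(HA)),z])
RA=-7.35
RX=np.array([np.cos(np.radians(RA)),np.sin(np.radians(RA)),0]);RY=np.array([-RX[1],RX[0],0])
RO=np.array([636.6,-26.6,0])
BL={'L':RO-2.9*RX+95.7*RY,'M':RO-2.4*RX-2.3*RY,'R':RO-3.1*RX-97.5*RY}
TR=np.array([498.8,349.7,0])
def st(tag=''):
    from workcell import read_state
    s=read_state();print(tag,'t',round(s['time'],2),'p',s['eef_pos'].round(1) if hasattr(s['eef_pos'],'round') else s['eef_pos'],'gap',round(s['finger_gap'],1),'F',np.round(s['ft_force'],1));return s
E
python3 - <<'E'
from h import *
from workcell import *
for n,p,a in [('nose',hol(443,9),HA),('hi',hol(443,110),HA),('out',hol(490,9),HA)]+[(k,BL[k]-95*RX+[0,0,26],RA) for k in BL]+[('blk'+k,BL[k]+[0,0,26],RA) for k in BL]+[('tray',TR+[0,0,16],-5.5)]:
    q=inverse_kinematics(p,Rz(a));print(n,p.round(1),None if q is None else np.round(q,2))
E
```

```text
nose [ 443.  -275.2    9. ] [ 0.52  0.71 -0.1   2.    0.16  0.43  1.95]
hi [ 443.  -275.2  110. ] [ 0.2   0.56  0.33  1.99 -0.29  0.64  2.38]
out [ 490. -271.    9.] [ 0.45  0.75 -0.07  1.9   0.1   0.49  1.97]
L [551.7  80.8  26. ] [-0.26  0.72  0.01  1.91 -0.01  0.51  1.2 ]
M [539.7 -16.4  26. ] [-0.07  0.7  -0.02  1.96  0.02  0.49  1.34]
R [ 526.8 -110.7   26. ] [ 0.1   0.7  -0.    1.96  0.    0.48  1.54]
blkL [646.   68.7  26. ] [-0.21  0.82  0.03  1.66 -0.03  0.67  1.27]
blkM [633.9 -28.6  26. ] [-0.05  0.8   0.    1.7  -0.    0.64  1.4 ]
blkR [ 621.1 -122.9   26. ] [ 0.09  0.8   0.02  1.7  -0.03  0.64  1.57]
tray [498.8 349.7  16. ] [-0.67  0.78 -0.05  1.77  0.06  0.59  0.71]
```

```bash
python3 - <<'E'
from h import *
from workcell import *
movep(hol(443,130),Rz(HA));st('above')
movel(hol(443,60),max_speed=200)
for n in('top','side'):
    c=camera(n);cv2.imwrite(f'pics/{n}1.png',c['image'])
    u,v=proj(c,hol(443,60))[0].astype(int);print(n,u,v)
    k=c['image'][max(0,v-75):v+75,max(0,u-90):u+90];cv2.imwrite(f'pics/{n}1c.png',cv2.resize(k,None,fx=4,fy=4))
st()
E
```

```text
above t 3.24 p [ 443.4 -274.7  130. ] gap 85.2 F [-0.1  0.   0.5]
top 497 255
side 391 336
 t 3.84 p [ 443.6 -275.6   61.2] gap 85.6 F [-0.2  0.5  1. ]
```

View pics/top1c.png

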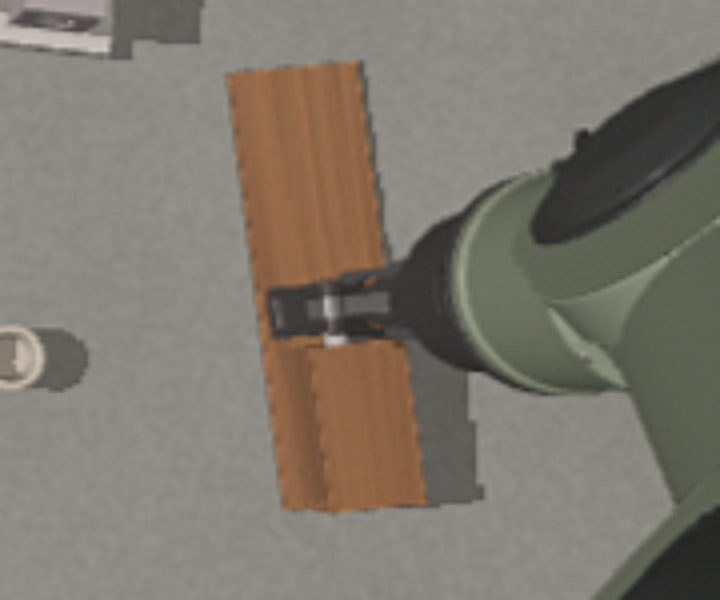

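View pics/side1c.png

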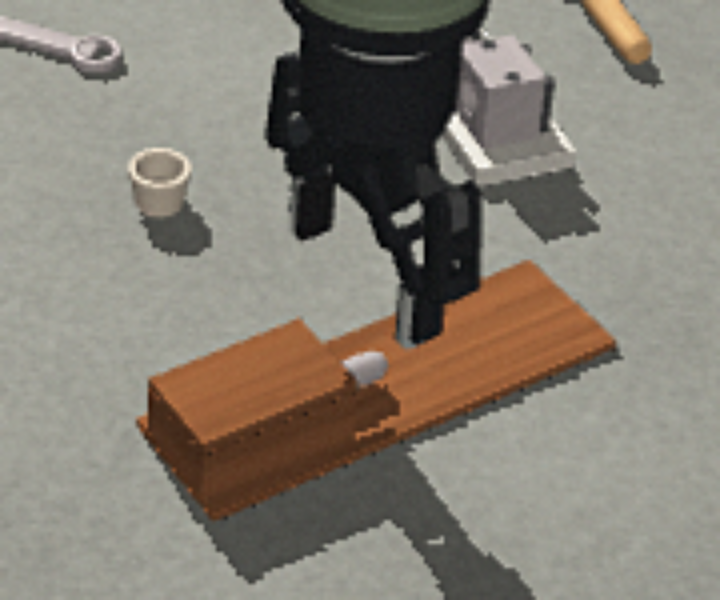

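The gripper straddles the nose in both views. Top: fingers around crop (325,310), with the nose at crop (335,335). Descending to grip and draw it out.

```bash
python3 - <<'E'
from h import *
from workcell import *
print(movel(hol(443,9),max_speed=100,guard=15));st('down')
clamp();st('clamped')
x1=443+112*HX[0]
print(movel(hol(x1,9),max_speed=80,guard=40));st('drawn')
for n in('top','side'):
    c=camera(n)
    u,v=proj(c,hol(470,20))[0].astype(int)
    k=c['image'][max(0,v-75):v+75,max(0,u-90):u+90];cv2.imwrite(f'pics/{n}2c.png',cv2.resize(k,None,fx=4,fy=4))
E
```

```text
False
down t 4.5 p [ 443.1 -275.5    9.4] gap 85.5 F [ 0.1 -0.3  0. ]
clamped t 5.15 p [ 443.1 -275.4    9.2] gap 13.7 F [ 0.2 -1.5  5.4]
False
drawn t 6.7 p [ 554.  -265.3    9. ] gap 13.8 F [-4.3 -0.   5.9]
```

View pics/top2c.png

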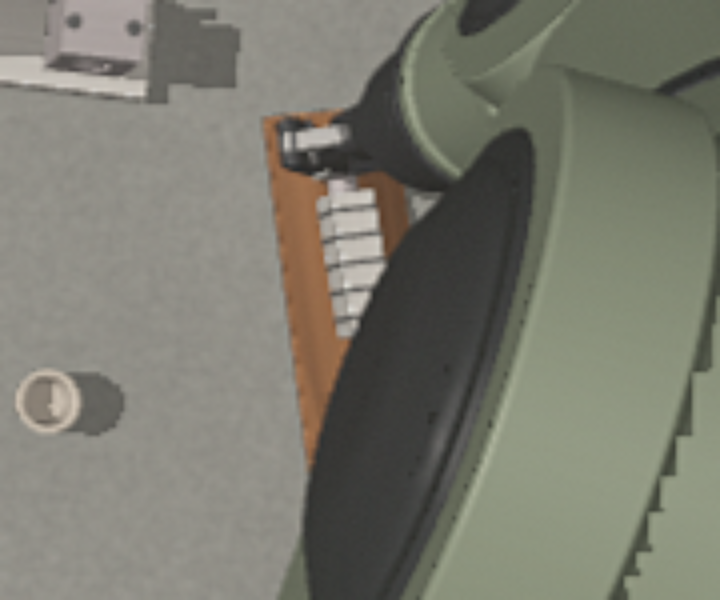

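View pics/side2c.png

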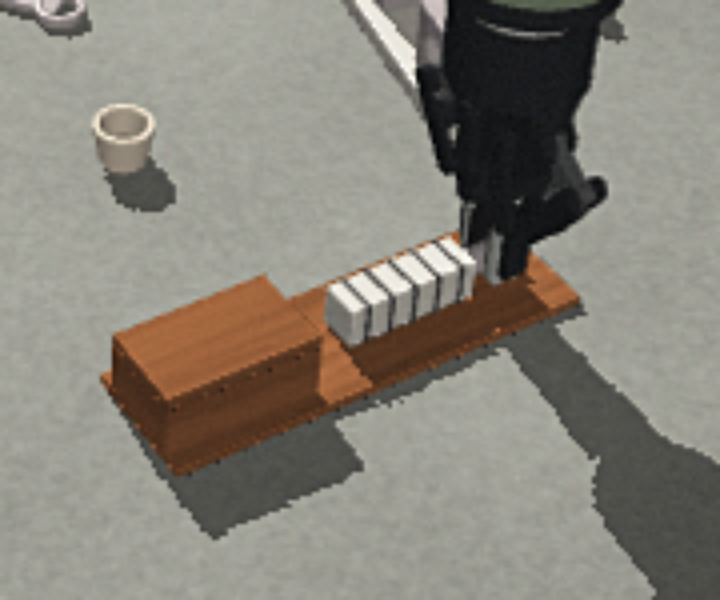

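The gauge is drawn out: side view shows the ribbed white handle fully clear of the roof, crop (330–475, 240–345), with the nose still in the jaws. Releasing it, then measuring the handle.

```bash
python3 - <<'E'
from h import *
from workcell import *
open_gripper();st('open')
x1=443+112*HX[0]
movel(hol(x1,75),max_speed=200)
movep(hol(x1-60*HX[0],140),Rz(HA));st()
for n in('top','side'):
    c=camera(n);pickle.dump(c,open(f'pics/{n}3.pkl','wb'))
    u,v=proj(c,hol(490,20))[0].astype(int)
    r=(u-60,u+60,v-45,v+45);print(n,r)
    k=c['image'][r[2]:r[3],r[0]:r[1]];cv2.imwrite(f'pics/{n}3c.png',cv2.resize(k,None,fx=6,fy=6,interpolation=2))
st()
E
```

```text
open t 7.49 p [ 554.6 -265.3    9. ] gap 85.7 F [ 0.3 -0.9  0.5]
 t 8.42 p [ 494.5 -270.5  140.1] gap 85.2 F [ 0.2 -0.2 -0.9]
top (np.int64(427), np.int64(547), np.int64(190), np.int64(280))
side (np.int64(348), np.int64(468), np.int64(298), np.int64(388))
 t 8.52 p [ 495. -270.  139.] gap 85.3 F [ 0.1 -0.4 -0.2]
```

View pics/side3c.png

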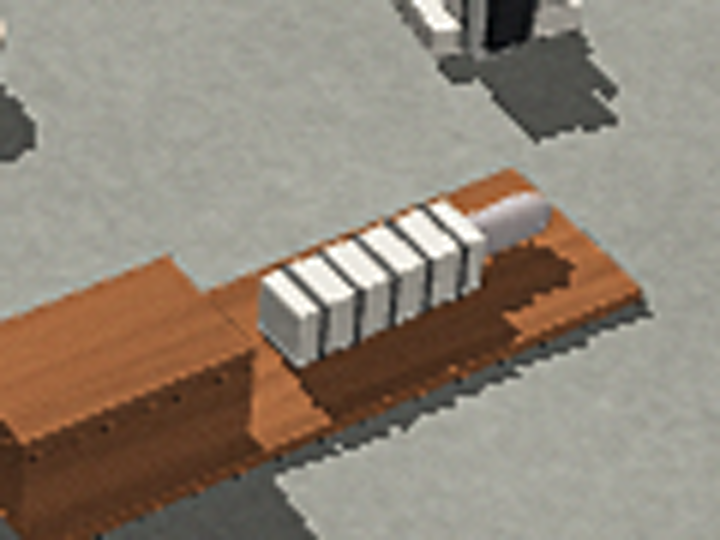

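View pics/top3c.png

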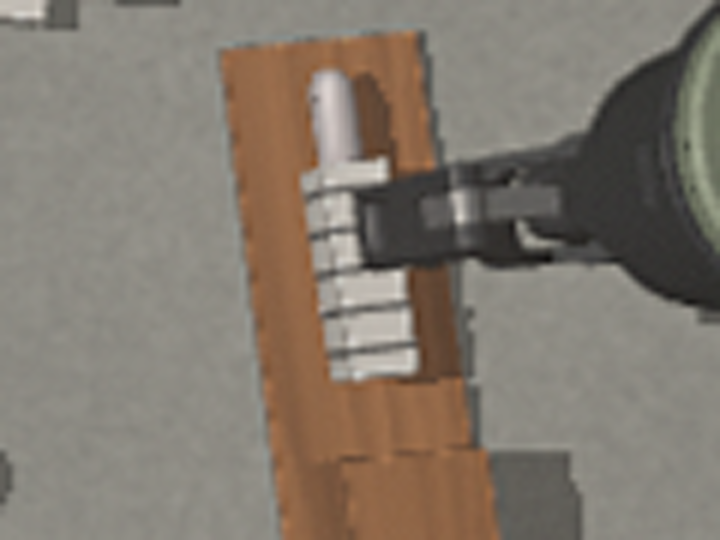

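```bash
python3 - <<'E'
from h import *
t=pickle.load(open('pics/top3.pkl','rb'));s=pickle.load(open('pics/side3.pkl','rb'))
for c,o,pts in((s,(348,298),[(263,277),(303,305),(445,201),(484,237),(374,255)]),(t,(427,190),[(330,170),(388,158),(350,378),(415,372),(371,269.5)])):
    for p in pts:
        P=plane(c,(p[0]+.5)/6-.5+o[0],(p[1]+.5)/6-.5+o[1],30.);d=P-hol(494.6,30);print(P.round(1),'along',round(d@HX,1),'lat',round(d@[-HX[1],HX[0],0],1))
# tip rays
for c,o,p in((s,(348,298),(552,212)),(t,(427,190),(330,68))):
    P=plane(c,(p[0]+.5)/6-.5+o[0],(p[1]+.5)/6-.5+o[1],18.);d=P-hol(494.6,18);print('tip',P.round(1),round(d@HX,1),round(d@[-HX[1],HX[0],0],1))
E
```

```text
[ 451.5 -265.    30. ] along -42.5 lat 9.4
[ 457.  -282.7   30. ] along -38.6 lat -8.7
[ 529.1 -257.4   30. ] along 35.5 lat 10.1
[ 531.4 -279.    30. ] along 35.9 lat -11.6
[ 491.9 -271.1   30. ] along -2.8 lat -0.3
[ 529.3 -256.3   30. ] along 35.8 lat 11.1
[ 533.6 -278.2   30. ] along 38.2 lat -11.0
[ 452.  -260.4   30. ] along -41.5 lat 13.9
[ 454.  -284.6   30. ] along -41.7 lat -10.4
[ 492.1 -270.    30. ] along -2.4 lat 0.8
tip [ 568.8 -266.8   18. ] 74.2 -2.8
tip [ 569.6 -262.7   18. ] 75.4 1.2
```

Handle centre agrees in both views: about 2.5 mm behind nominal along the axis, and within 1 mm of the robot frame laterally. Gripping it and going to the left block.

```bash
cat >> h.py <<'E'
GX=492.1
E
python3 - <<'E'
from h import *
from workcell import *
movel(hol(GX,60),max_speed=200)
movel(hol(GX,9),max_speed=120,guard=15);st('down')
clamp();st('clamped')
movel(hol(GX,110),max_speed=150);st('lift')
movep(BL['L']-120*RX+[0,0,110],Rz(RA));st('pre-high')
movel(BL['L']-120*RX+[0,0,27],max_speed=150);st('pre')
for n in('top','side'):
    c=camera(n);pickle.dump(c,open(f'pics/{n}4.pkl','wb'))
    u,v=proj(c,BL['L']-50*RX+[0,0,36])[0].astype(int)
    r=(u-55,u+55,v-45,v+45);print(n,[int(i) for i in r])
    k=c['image'][r[2]:r[3],r[0]:r[1]].copy();k=cv2.resize(k,None,fx=7,fy=6.6,interpolation=2)
    cv2.imwrite(f'pics/{n}4c.png',k)
E
```

```text
down t 9.64 p [ 492.4 -271.2    9.7] gap 85.3 F [0.1 0.2 0.1]
clamped t 10.26 p [ 492.3 -270.9    9.5] gap 22.8 F [-1.7  2.   8.9]
lift t 11.08 p [ 491.8 -270.5  109.3] gap 22.9 F [-0.5 -1.1 -2.2]
pre-high t 12.43 p [527.1  82.7 109.9] gap 22.6 F [ 0.6 -0.2 -1.6]
pre t 13.12 p [527.4  83.5  27.6] gap 22.6 F [-0.2 -0.4 -1.3]
top [277, 387, 143, 233]
side [320, 430, 198, 288]
```

View pics/side4c.png

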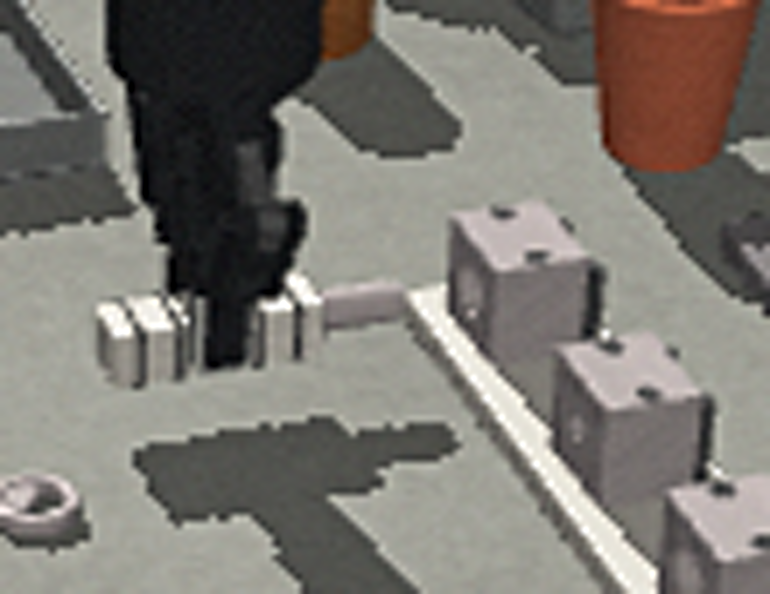

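View pics/top4c.png

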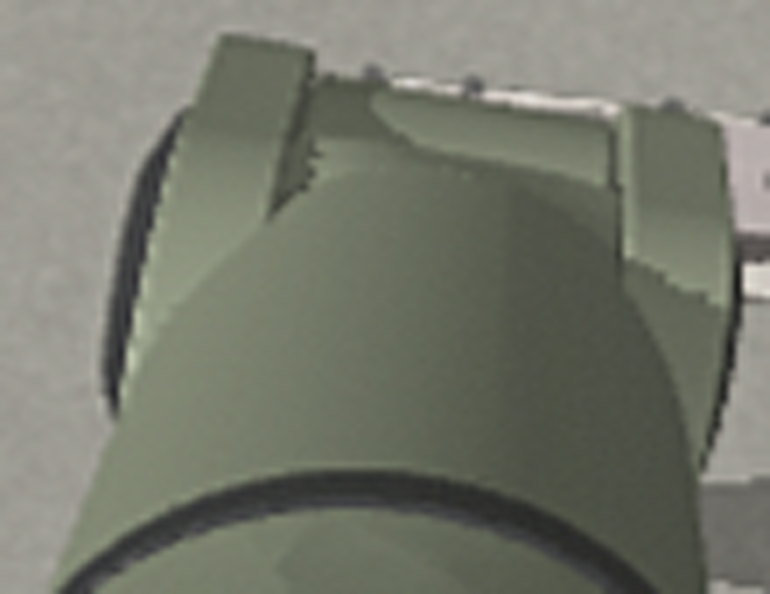

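```bash
python3 - <<'E'
from h import *
c=pickle.load(open('pics/side4.pkl','rb'))
def cr(P):
    p=proj(c,P);return ((p-[320,198]+.5)*[7,6.6]-.5).round(0)
B=BL['L']-120*RX
print('axis shoulder,tip',cr([B+40*RX+[0,0,36],B+76*RX+[0,0,36]]))
print('top/bot of nose mid',cr([B+58*RX+[0,0,44],B+58*RX+[0,0,28]]))
print('bore mouth',cr([BL['L']-18*RX+[0,0,36]]),cr([BL['M']-18*RX+[0,0,36]]))
k=c['image'][198:288,320:430];cv2.imwrite('pics/s4d.png',cv2.resize(k[38:58,40:100],None,fx=12,fy=12,interpolation=0))
E
```

```text
axis shoulder,tip [[312. 314.]
 [404. 299.]]
top/bot of nose mid [[359. 289.]
 [357. 324.]]
bore mouth [[470. 288.]] [[576. 425.]]
```

View pics/s4d.png

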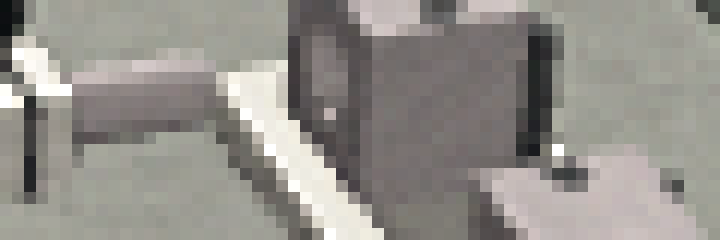

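The side view shows the gauge level. The nose axis (crop ~(360,306)) and the bore mouth (~(472,293)) fall on their predicted places. Inserting.

```bash
cat >> h.py <<'E'
def trial(k,dz=27,dy=0,guard=10):
    from workcell import movel,read_state
    b=BL[k]+dy*RY+np.array([0,0,dz])
    movel(b-98*RX,max_speed=80,guard=guard)
    f0=np.array(read_state()['ft_force'])
    hit=movel(b-50*RX,max_speed=35,guard=guard)
    s=st(k+' hit' if hit else k+' nohit')
    d=(np.array(s['eef_pos'])-b)
    print(k,'along',round(d@RX,1),'lat',round(d@RY,1),'dF along/lat/z',np.round([(s['ft_force']-f0)@RX,(s['ft_force']-f0)@RY,s['ft_force'][2]-f0[2]],1))
    return hit,d@RX
E
python3 - <<'E'
from h import *
from workcell import *
print(trial('L'))
c=camera('side');u,v=proj(c,BL['L']-30*RX+[0,0,36])[0].astype(int)
k=c['image'][v-40:v+40,u-50:u+50];cv2.imwrite('pics/s5.png',cv2.resize(k,None,fx=7,fy=7,interpolation=2))
E
```

```text
L hit t 14.74 p [589.4  75.9  26.3] gap 23.0 F [ 1.2  0.3 -2.1]
L along -57.0 lat -0.1 dF along/lat/z [ 1.9  0.5 -0.6]
(True, np.float64(-57.022209007463026))
```

View pics/s5.png

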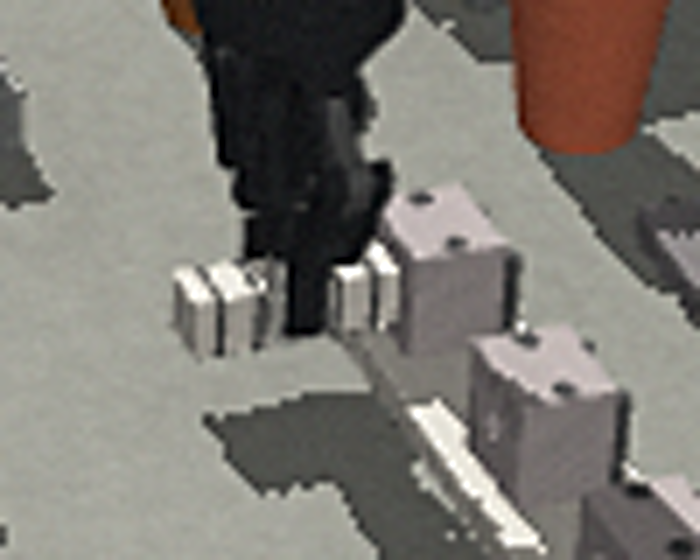

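Left block takes the nose up to the handle (along −57 mm). I'll press a little further to make sure it's seated, then withdraw and try the middle block.

```bash
cat >> h.py <<'E'
def press(k,dz=27,dy=0,by=4,guard=12):
    from workcell import movel,read_state
    p=np.array(read_state()['eef_pos']);b=BL[k]+dy*RY+np.array([0,0,dz]);a=(p-b)@RX
    h=movel(b+(a+by)*RX,max_speed=15,guard=guard);s=st('press hit %s'%h);print('along',round((np.array(s['eef_pos'])-b)@RX,1));return h
E
python3 - <<'E'
from h import *
from workcell import *
press('L')
c=camera('side');u,v=proj(c,BL['L']-30*RX+[0,0,36])[0].astype(int)
k=c['image'][v-40:v+40,u-50:u+50];cv2.imwrite('pics/s6.png',cv2.resize(k,None,fx=7,fy=7,interpolation=2))
movel(BL['L']-120*RX+[0,0,27],max_speed=120);st('out')
c=camera('side')
k=c['image'][v-40:v+40,u-50:u+50];cv2.imwrite('pics/s7.png',cv2.resize(k,None,fx=7,fy=7,interpolation=2))
movel(BL['M']-120*RX+[0,0,27],max_speed=120);st('preM')
E
```

```text
press hit True t 15.03 p [589.3  75.8  25.8] gap 23.1 F [ 0.1 -0.1 -1.2]
along -57.1
out t 15.75 p [527.8  84.1  27.2] gap 22.6 F [ 0.2  0.1 -1.7]
preM t 16.77 p [515.1 -12.4  26.9] gap 22.8 F [-0.1 -0.7 -2. ]
```

View pics/s7.png

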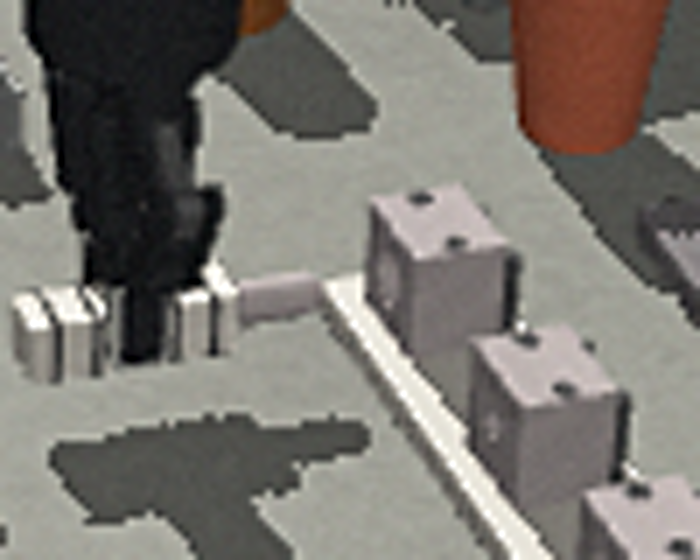

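Withdrawn cleanly; the left block still stands in place. Trying the middle.

```bash
python3 - <<'E'
from h import *
from workcell import *
h,a=trial('M')
c=camera('side');u,v=proj(c,BL['M']-30*RX+[0,0,36])[0].astype(int)
k=c['image'][v-40:v+40,u-50:u+50];cv2.imwrite('pics/s8.png',cv2.resize(k,None,fx=7,fy=7,interpolation=2))
E
```

```text
M hit t 17.68 p [541.7 -16.7  26.4] gap 22.9 F [-2.2  0.7 -1.8]
M along -93.0 lat 0.0 dF along/lat/z [-2.4  0.3 -0.1]
```

View pics/s8.png

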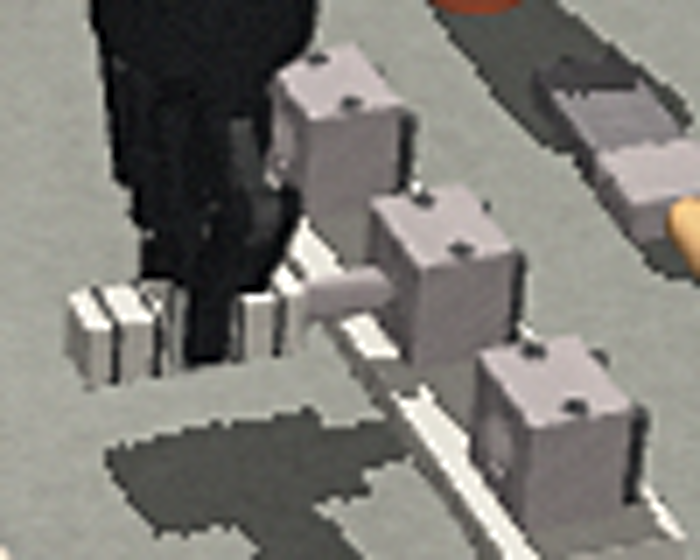

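The nose stopped at the middle block's mouth (along −93). Short confirming press, then the right block.

```bash
python3 - <<'E'
from h import *
from workcell import *
press('M',by=4,guard=12)
movel(BL['M']-120*RX+[0,0,27],max_speed=120)
movel(BL['R']-120*RX+[0,0,27],max_speed=120);st('preR')
h,a=trial('R')
if a>-62: press('R')
c=camera('side');u,v=proj(c,BL['R']-30*RX+[0,0,36])[0].astype(int)
k=c['image'][v-40:v+40,u-50:u+50];cv2.imwrite('pics/s9.png',cv2.resize(k,None,fx=7,fy=7,interpolation=2))
E
```

```text
press hit True t 17.97 p [541.5 -16.7  25.9] gap 23.4 F [-0.5  0.7 -2.2]
along -93.2
preR t 19.28 p [ 502.2 -106.8   26.9] gap 22.8 F [ 0.8 -0.3 -0.7]
R hit t 20.82 p [ 565.  -115.6   26.3] gap 22.9 F [-0.5  1.1 -0.7]
R along -56.6 lat 0.1 dF along/lat/z [-1.   1.   0.3]
press hit True t 21.06 p [ 565.1 -115.6   26. ] gap 22.6 F [-1.3 -0.   3.3]
along -56.5
```

View pics/s9.png

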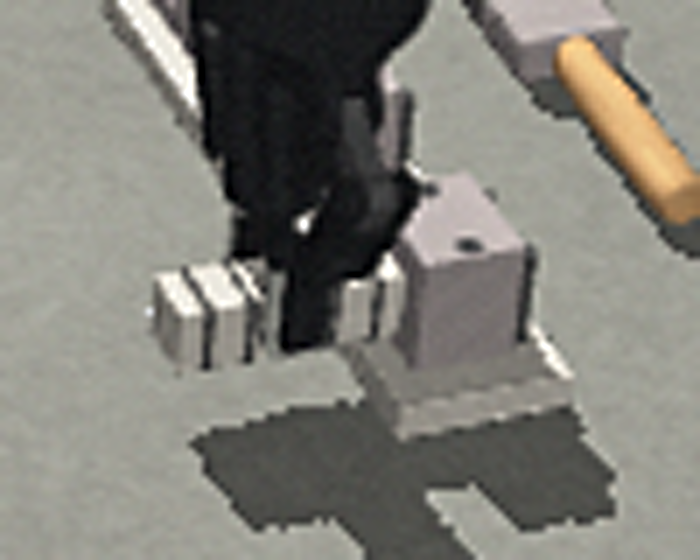

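Right block takes the nose fully (along −56.5), so the middle block is the reject. Returning the gauge to the apron.

```bash
python3 - <<'E'
from h import *
from workcell import *
movel(BL['R']-120*RX+[0,0,27],max_speed=120)
movel(BL['R']-125*RX+[0,0,100],max_speed=150)
movep(hol(GX,80),Rz(HA));st()
movel(hol(GX,20),max_speed=120)
print(movel(hol(GX,9),max_speed=25,guard=10));st('down')
open_gripper();wait(0.2)
movel(hol(GX,60),max_speed=120);st('up')
movep(BL['M']+[0,0,130],Rz(RA));st('overM')
for n in('side','top'):
    c=camera(n);pickle.dump(c,open(f'pics/{n}10.pkl','wb'));cv2.imwrite(f'pics/{n}10.png',c['image'])
E
```

```text
t 23.12 p [ 491.5 -271.    78.9] gap 22.6 F [ 0.2  0.8 -0.8]
True
down t 24.23 p [ 492.2 -270.8    9.5] gap 23.1 F [-1.6  1.6 12. ]
up t 25.64 p [ 492.1 -270.6   59.8] gap 85.8 F [-0.6  0.3 -0.3]
overM t 26.76 p [633.2 -30.4 129.5] gap 85.6 F [ 0.4 -0.5 -0.7]
```

View pics/side10.png

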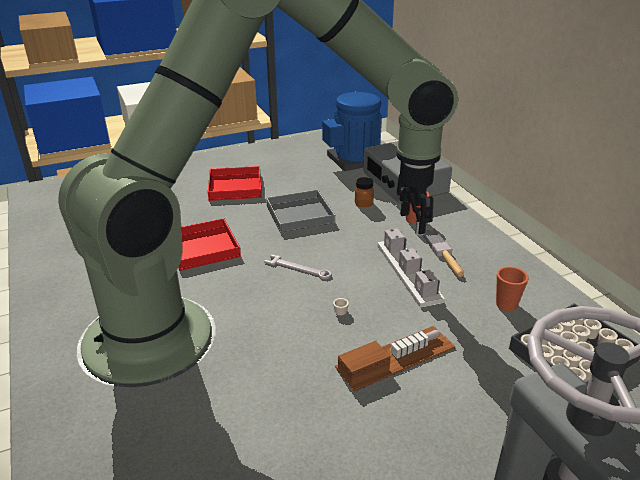

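View pics/top10.png

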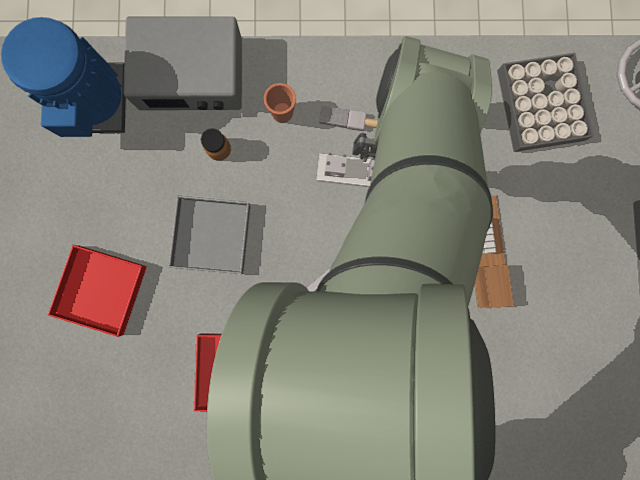

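Side view: gauge lies flat on the apron at (410,345), clear of the roof, and all blocks and crucibles stand. Now the middle block to the grey tray.

```bash
python3 - <<'E'
from h import *
from workcell import *
B=BL['M']+1.0*RX
movel(B+[0,0,75],max_speed=150)
print(movel(B+[0,0,24],max_speed=60,guard=12));st('down')
clamp();st('clamped')
movel(B+[0,0,40],max_speed=40);st('lift')
c=camera('side');u,v=proj(c,B+[0,0,50])[0].astype(int)
k=c['image'][v-45:v+45,u-60:u+60];cv2.imwrite('pics/s11.png',cv2.resize(k,None,fx=6,fy=6,interpolation=2))
E
```

```text
False
down t 28.38 p [635.1 -28.8  24.3] gap 85.0 F [0.3 0.5 0. ]
clamped t 28.84 p [635.  -28.9  24.5] gap 43.3 F [-2.5 -1.   5.7]
lift t 29.39 p [635.  -28.6  40.1] gap 43.4 F [-0.5 -0.2 -3.5]
```

View pics/s11.png

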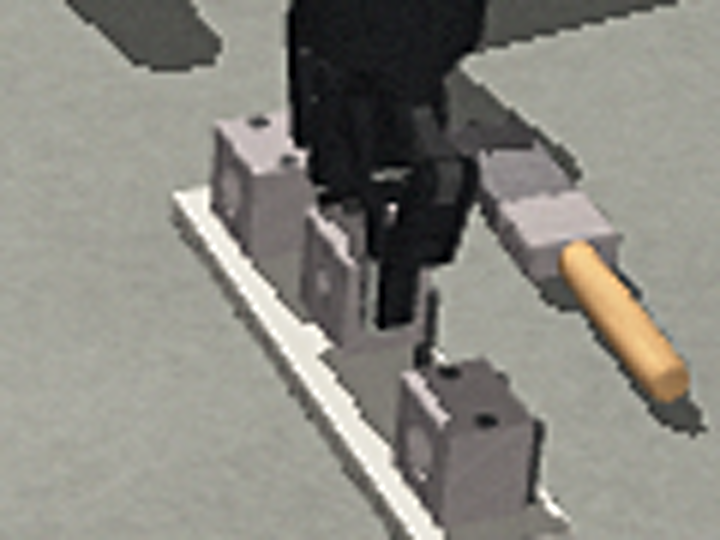

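The block is held level at crop (360,280), with a visibly smaller bore than its neighbours. Carrying it to the tray.

```bash
python3 - <<'E'
from h import *
from workcell import *
B=BL['M']+1.0*RX
movel(B+[0,0,130],max_speed=150)
movep(TR+[0,0,120],Rz(-5.6));st('over tray')
movel(TR+[0,0,30],max_speed=150)
print(movel(TR+[0,0,12.5],max_speed=20,guard=8));st('down')
c=camera('side');u,v=proj(c,TR+[0,0,30])[0].astype(int)
k=c['image'][v-45:v+45,u-60:u+60];cv2.imwrite('pics/s12.png',cv2.resize(k,None,fx=6,fy=6,interpolation=2))
E
```

```text
over tray t 31.68 p [499.8 348.3 120.1] gap 43.0 F [ 0.5 -0.3 -3.1]
True
down t 33.17 p [498.7 349.6  14.4] gap 43.2 F [-1.8 -1.6 10.1]
```

View pics/s12.png

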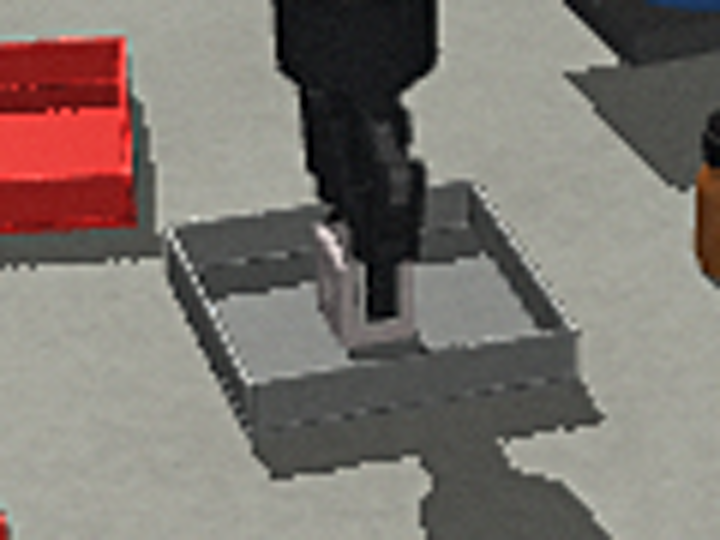

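Floor contact at the expected height (z 14.4). Releasing, retreating and checking everything.

```bash
python3 - <<'E'
from h import *
from workcell import *
open_gripper();wait(0.2)
movel(TR+[0,0,60],max_speed=60);movel(TR+[0,0,200],max_speed=200);
goto_joints([-1.293, 0.521, -0.036, 1.599, 0.021, 1.021, -0.113]);st('away')
for n in('side','top'):
    c=camera(n);pickle.dump(c,open(f'pics/{n}13.pkl','wb'));cv2.imwrite(f'pics/{n}13.png',c['image'])
t=c;W=cloud(t)
def reg(u0,u1,v0,v1,zl,zh,name):
    P=W[v0:v1,u0:u1].reshape(-1,3);m=(P[:,2]>zl)&(P[:,2]<zh);P=P[m]
    r=cv2.minAreaRect(P[:,:2].astype(np.float32));print(name,len(P),np.median(P,0).round(1),r)
reg(160,260,190,280,40,60,'block in tray');reg(160,260,190,280,20,36,'tray');reg(310,350,145,190,53,70,'L');reg(355,400,145,190,53,70,'M');reg(402,445,145,200,53,70,'R')
reg(260,300,80,130,75,95,'cr1');reg(445,492,80,130,75,95,'cr2');reg(455,520,190,262,22,36,'handle')
E
```

```text
away t 37.07 p [214.6 587.1 231.2] gap 85.5 F [ 0.9 -0.8 -0.7]
block in tray 355 [499.  350.5  47.4] ((498.6420593261719, 351.33331298828125), (44.41478729248047, 36.05195236206055), 84.19409942626953)
tray 700 [500.9 352.8  28.3] ((499.0108337402344, 349.4943542480469), (160.61769104003906, 160.51161193847656), 84.07496643066406)
L 334 [646.9  69.9  57.2] ((647.4714965820312, 69.60670471191406), (43.876983642578125, 36.97117233276367), 83.11681365966797)
M 0 [nan nan nan] ((0.0, 0.0), (0.0, 0.0), 0.0)
R 342 [ 623.  -121.7   57.2] ((623.1678466796875, -121.97015380859375), (44.94734573364258, 37.017738342285156), 82.49732971191406)
cr1 333 [789.3 189.5  83. ] ((784.1052856445312, 188.47113037109375), (69.20389556884766, 66.6153564453125), 0.7113591432571411)
cr2 356 [ 780.1 -231.    83.2] ((777.9173583984375, -228.19061279296875), (68.37759399414062, 67.45407104492188), 81.41638946533203)
handle 509 [ 500.  -265.6   28.9] ((511.0513610839844, -266.07025146484375), (115.66427612304688, 26.484830856323242), 6.500259876251221)
  return _methods._mean(a, axis=axis, dtype=dtype,
  ret = um.true_divide(
```

View pics/top13.png

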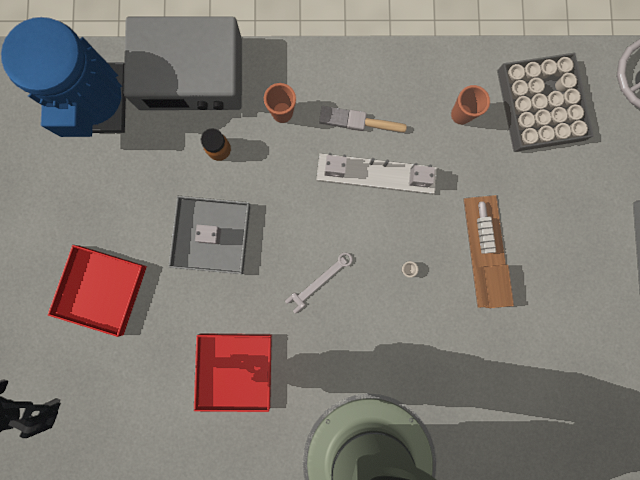

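View pics/side13.png

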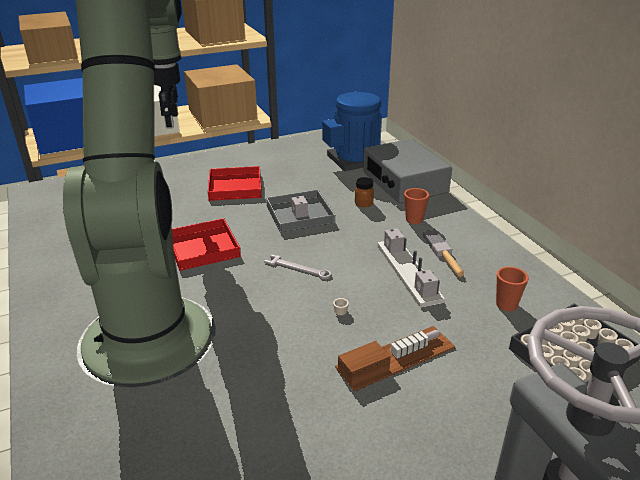

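The top view shows the block upright in the grey tray at (206,233). The left and right blocks stand at (336,165) and (424,177), the gauge is on the apron at (486,230), and the crucibles haven't moved. Handing in.

```bash
python3 -c "
from workcell import *
print(finish_job())"
```

```text
the job is handed in; nothing more can be done
None
```

The job is done and handed in, at about 37 s of the 72 s allowed. The middle block was the one the gauge would not enter, and it now stands in the grey tray.

- **Gauge trials:** I drew the gauge out by its nose, laid it down and took it again by its handle. Going left to right, the nose went right in up to the handle in the left block, stopped at the mouth of the middle block, and went right in again in the right block.
- **Gauge:** it lies flat on the apron, clear of the roof.
- **Rejected block:** it stands upright about 2 mm from the tray's centre.
- **Good blocks:** both still stand in their places, each pushed back about 1–2 mm towards its posts by the trials.
- **Crucibles:** neither has moved.

No check failed. The two cameras differed by at most about 1 mm on the block positions. On the tip of the gauge as it lay on the apron they differed by about 4 mm sideways, so I used the handle for that. The short confirming presses tripped the force guard at once and moved the gauge no further, so the depths above come from the first push into each block.

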